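Set out the seedling pots by height

TASK

Sort the four loose terracotta pots into the seedling tray: the tall ones fill the row that already begins with a tall pot, the short ones the row that begins with a short pot, one pot to a pocket, each upright and fully down in it. Set them in gently without dropping or knocking any over, and leave the two pots already in the tray and the other things on the sill where they are.

Things in the scene. Friction and masses are not known exactly. Their poses are not given: they have to be found in the camera images.
- tray: Dark grey plastic seedling tray, stays put, 168 mm (x) by 252 mm (y). Two rows of three square pockets along its y: 48 mm square, 18 mm deep, at x = -42 mm (row nearer the robot) and +42 mm (farther row), y = -84, 0, +84 mm. Top 22 mm, pocket floors 4 mm above the sill. Origin: centre of the underside; z up; turned up to 0.3 rad either way.
- near_left (a point): Centre of a pocket's floor (4 mm above the sill): row nearer the robot (tray -x), at the tray's +y end (this end of each row holds the pot already in place).
- near_middle (a point): Centre of a pocket's floor (4 mm above the sill): row nearer the robot (tray -x), in the middle of the row.
- near_right (a point): Centre of a pocket's floor (4 mm above the sill): row nearer the robot (tray -x), at the tray's -y end.
- far_left (a point): Centre of a pocket's floor (4 mm above the sill): row farther from the robot (tray +x), at the tray's +y end (this end of each row holds the pot already in place).
- far_middle (a point): Centre of a pocket's floor (4 mm above the sill): row farther from the robot (tray +x), in the middle of the row.
- far_right (a point): Centre of a pocket's floor (4 mm above the sill): row farther from the robot (tray +x), at the tray's -y end.
- tall_start_mid (a point): Tall round hollow terracotta pot: base 38 mm across, walls widening to 48 mm, then at the top an upright rim band 56 mm across, 14 mm high, 4 mm thick. 78 mm high, about 110 g; the other size differs only in height. Stands in the tray already, in one row's +y end pocket; marks the row for tall pots. The point is on its axis, half-way up (39 mm above its underside), z up.
- short_start_mid (a point): Short round hollow terracotta pot: base 38 mm across, walls widening to 48 mm, then at the top an upright rim band 56 mm across, 14 mm high, 4 mm thick. 50 mm high, about 80 g; the other size differs only in height. Stands in the tray already, in the other row's +y end pocket; marks the row for short pots. The point is on its axis, half-way up (25 mm above its underside), z up.
- tall_a_mid (a point): Tall round hollow terracotta pot: base 38 mm across, walls widening to 48 mm, then at the top an upright rim band 56 mm across, 14 mm high, 4 mm thick. 78 mm high, about 110 g; the other size differs only in height. One of the four loose pots, standing upright on the sill. The point is on its axis, half-way up (39 mm above its underside), z up.
- short_a_mid (a point): Short round hollow terracotta pot: base 38 mm across, walls widening to 48 mm, then at the top an upright rim band 56 mm across, 14 mm high, 4 mm thick. 50 mm high, about 80 g; the other size differs only in height. One of the four loose pots, standing upright on the sill. The point is on its axis, half-way up (25 mm above its underside), z up.
- tall_b_mid (a point): Tall round hollow terracotta pot: base 38 mm across, walls widening to 48 mm, then at the top an upright rim band 56 mm across, 14 mm high, 4 mm thick. 78 mm high, about 110 g; the other size differs only in height. One of the four loose pots, standing upright on the sill. The point is on its axis, half-way up (39 mm above its underside), z up.
- short_b_mid (a point): Short round hollow terracotta pot: base 38 mm across, walls widening to 48 mm, then at the top an upright rim band 56 mm across, 14 mm high, 4 mm thick. 50 mm high, about 80 g; the other size differs only in height. One of the four loose pots, standing upright on the sill. The point is on its axis, half-way up (25 mm above its underside), z up.
- strainer: Bystander, loose: steel sink strainer basket, 80 mm across its flange, 52 mm high to its knob. Origin: centre of the underside.
- spoon_rest: Bystander, loose: blue glazed spoon rest, round dish 100 mm across and 16 mm high with a trough handle reaching 127 mm from the dish's centre along its -x, 20 mm high. Origin: under the dish's centre.
- peg: Bystander, loose: lime plastic clothes peg lying on its side, about 78 mm long (its x), 24 mm wide, 11 mm high. Origin: centre of the underside.
- caddy: Bystander, stays put: wooden tea caddy 85 mm (x) by 120 mm (y), 99 mm high with its closed hinged lid, and a brass knob on the lid reaching about 145 mm high. Origin: centre of the underside.

How it is judged (in metres and radians):
At the end, for the whole second after the job is handed in: The three tall pots stand in one row and the three short in the other, one per pocket, the two first pots still in their end pockets: each axis within 8 mm of a pocket's centre, height within 4 mm of resting on the pocket floor, within 0.1 rad of upright, at rest ((((horizontal distance between tall_start_mid and near_left below 0.008 m and height (world z) of tall_start_mid between 0.039 and 0.047 m and angle between tall_start_mid's own z axis and vertical below 0.1 rad and linear speed of tall_start below 0.02 m/s) and (horizontal distance between short_start_mid and far_left below 0.008 m and height (world z) of short_start_mid between 0.025 and 0.033 m and angle between short_start_mid's own z axis and vertical below 0.1 rad and linear speed of short_start below 0.02 m/s) and ((horizontal distance between tall_a_mid and near_middle below 0.008 m or horizontal distance between tall_a_mid and near_right below 0.008 m) and height (world z) of tall_a_mid between 0.039 and 0.047 m and angle between tall_a_mid's own z axis and vertical below 0.1 rad and linear speed of tall_a below 0.02 m/s) and ((horizontal distance between tall_b_mid and near_middle below 0.008 m or horizontal distance between tall_b_mid and near_right below 0.008 m) and height (world z) of tall_b_mid between 0.039 and 0.047 m and angle between tall_b_mid's own z axis and vertical below 0.1 rad and linear speed of tall_b below 0.02 m/s) and ((horizontal distance between short_a_mid and far_middle below 0.008 m or horizontal distance between short_a_mid and far_right below 0.008 m) and height (world z) of short_a_mid between 0.025 and 0.033 m and angle between short_a_mid's own z axis and vertical below 0.1 rad and linear speed of short_a below 0.02 m/s) and ((horizontal distance between short_b_mid and far_middle below 0.008 m or horizontal distance between short_b_mid and far_right below 0.008 m) and height (world z) of short_b_mid between 0.025 and 0.033 m and angle between short_b_mid's own z axis and vertical below 0.1 rad and linear speed of short_b below 0.02 m/s)) or ((horizontal distance between tall_start_mid and far_left below 0.008 m and height (world z) of tall_start_mid between 0.039 and 0.047 m and angle between tall_start_mid's own z axis and vertical below 0.1 rad and linear speed of tall_start below 0.02 m/s) and (horizontal distance between short_start_mid and near_left below 0.008 m and height (world z) of short_start_mid between 0.025 and 0.033 m and angle between short_start_mid's own z axis and vertical below 0.1 rad and linear speed of short_start below 0.02 m/s) and ((horizontal distance between tall_a_mid and far_middle below 0.008 m or horizontal distance between tall_a_mid and far_right below 0.008 m) and height (world z) of tall_a_mid between 0.039 and 0.047 m and angle between tall_a_mid's own z axis and vertical below 0.1 rad and linear speed of tall_a below 0.02 m/s) and ((horizontal distance between tall_b_mid and far_middle below 0.008 m or horizontal distance between tall_b_mid and far_right below 0.008 m) and height (world z) of tall_b_mid between 0.039 and 0.047 m and angle between tall_b_mid's own z axis and vertical below 0.1 rad and linear speed of tall_b below 0.02 m/s) and ((horizontal distance between short_a_mid and near_middle below 0.008 m or horizontal distance between short_a_mid and near_right below 0.008 m) and height (world z) of short_a_mid between 0.025 and 0.033 m and angle between short_a_mid's own z axis and vertical below 0.1 rad and linear speed of short_a below 0.02 m/s) and ((horizontal distance between short_b_mid and near_middle below 0.008 m or horizontal distance between short_b_mid and near_right below 0.008 m) and height (world z) of short_b_mid between 0.025 and 0.033 m and angle between short_b_mid's own z axis and vertical below 0.1 rad and linear speed of short_b below 0.02 m/s)))); the robot touches nothing.
It fails at once if the strainer, the spoon rest or the clothes peg is shifted more than 20 mm (distance of any of strainer, spoon_rest, peg from where it was at the start of the episode above 0.02 m).
It fails at once if a pot falls: it moves faster than 0.5 m/s with no finger on it (dropped or thrown) ((linear speed of tall_start above 0.5 m/s and contact force between the fingers and tall_start below 0.01 N) or (linear speed of short_start above 0.5 m/s and contact force between the fingers and short_start below 0.01 N) or (linear speed of tall_a above 0.5 m/s and contact force between the fingers and tall_a below 0.01 N) or (linear speed of tall_b above 0.5 m/s and contact force between the fingers and tall_b below 0.01 N) or (linear speed of short_a above 0.5 m/s and contact force between the fingers and short_a below 0.01 N) or (linear speed of short_b above 0.5 m/s and contact force between the fingers and short_b below 0.01 N)).
It fails at once if a pot is knocked over (more than about 57 degrees from upright) (angle between any of tall_start_mid, short_start_mid, tall_a_mid, tall_b_mid, short_a_mid, short_b_mid's own z axis and vertical above 1 rad).
It fails at once if one of the two pots already in the tray is shifted more than 15 mm, out of its pocket (distance of any of tall_start_mid, short_start_mid from where it was at the start of the episode above 0.015 m).
It also fails if it takes over 72 s, if anything falls off the work surface, if the arm or the gripper's body presses on something with over 40 N, if the wrist force passes 120 N, or if a joint passes its speed limit or range.

ROBOT

A 6-joint arm with a two-finger parallel gripper is mounted at the origin on the work surface. World frame = base frame: x ahead of the robot, y to its left, z up, the work surface at z = 0. Lengths are in m, angles in degrees, forces in N, time in s.
With the tool pointing down it reaches from about 0.275 to 0.825 m from the base axis. Payload 5.2 kg.
Tool frame: the origin (TCP) lies at the very end of the fingers, on their centre line; the grasp point (between the pads) lies 19 mm behind it; z points along the fingers, y is the line along which they close (so a half turn about z gives the same grasp; the last joint's range is limited). The gripper opens to 93 mm and grips with 3 to 60 N. Pads are 15 mm wide; open, the fingers measure 128 mm over their backs; the gripper's body (75 mm by 188 mm) begins 65 mm behind the grasp point.
Start: joints at [56.792, 14.817, 87.949, -0, 77.235, -11.62], TCP at [0.202, 0.511, 0.194] pointing down, gripper open.
Joint ranges: [-179.93, 179.93], [-52.35, 119.4], [10.71, 147.94], [-69.91, 249.91], [12.55, 155.21], [-178.61, 178.61]. Speed limits (degrees/s): [147.25, 147.25, 180, 180, 180, 180].

INTERFACE

Orientations are given as [roll, pitch, yaw] about the fixed x, y, z axes, in that order (R = Rz(yaw) Ry(pitch) Rx(roll)).
In Python, from plant import * gives the robot as it stands.
- The arm moves only by the tool play_rows, never from a script. Its arguments are lists of equal length, an entry for each row: "rotation": the turn, a rotation vector about the tool's x, y, z normalised to -1 to 1, where 1 is 180 degrees, a list of three; "translation": the shift along the tool's x, y, z normalised to -1 to 1, where 1 is 200 mm, a list of three; "hand": the opening, from -1 (shut) to 1 (fully open). A call has 1 to 8 rows; each row shifts and turns the commanded pose from where the row before left it, along the tool's axes as they then stand; what a row does not reach is not made up. A row lasts 1/10 s, in which the tool goes at most 50 mm and 8.59 degrees, less where a joint would pass 70% of its speed; a pose out of reach is approached as far as the arm can. A call with a number of a shift or a turn outside -1 to 1 is refused whole. A call with a gripper value outside its range is refused whole. The fingers move at their own pace and stop on an object; the grip force is fixed at half the most. Time passes only in rows, so rows that do not move let the fingers close. It gives the time, the measured TCP pose, the force, the opening and the grip force at its end, in the units of the state.
- state(): the state, without advancing time (a new reading comes with each control period).
- camera(name): name is "scene" or "side" or "wrist"; returns a dict with "img" (384x512x3 uint8, red, green, blue), "mtx" (3x3 intrinsics, pixels), "k1" (the pictures are not rectified: a ray, as slopes to the right and down, at radius r is drawn at 1 + k1 r^2 times it, then the intrinsics apply), "extrinsics" (4x4, takes a point from camera to world coordinates). Camera axes: x right, y down, z forward; pixel columns grow to the right and rows downward; lengths in m; the calibration is good to about 2 mm. A picture is of the moment at which its call begins. There is no depth.
- sign_off(): hands the job in; it is judged then, once.
The state is a dict: "time": time; "joints": joint angles; "qvel": joint speeds; "joint_efforts": joint torques, N m; "tcp_pos": TCP position; "eef_rot": TCP orientation; "force": force on the tool from outside, world axes, zero at the start; "torque": the same for the moment, N m; "grip_width": opening from 0.0 (shut) to 1.0 (fully open); "gripper_force": force on a finger pad.
Only numpy, scipy, OpenCV 4.12 (cv2) and the standard library are available. Lean on these libraries where they do the work, as an engineer would, in place of code of your own. Each camera call takes 0.05 s, during which the arm holds its last target. There are 200 camera calls.

## Working session

There is one attempt and no reset: what is moved stays moved. The work goes in short steps, Python scripts to look and compute and a tool call to move; the robot and the scene stay as the last step left them, time stands still between calls to the robot, and variables do not carry over. Pictures are saved under pics/ and viewed, at most 10 in all, crops included, and the job is handed in when it is done.

Besides the shell and the picture viewer there is one more tool, called after "Request:" as name(argument=value, ...) on one line, values as JSON. play_rows: Moves the arm, as the interface text tells. Its arguments: {"type":"object","properties":{"rotation":{"type":"array"},"translation":{"type":"array"},"hand":{"type":"array"}},"required":["rotation","translation","hand"]}

```bash
ls; mkdir -p pics; python3 - <<'E'
from plant import *
import cv2,numpy as np
print(state())
for n in("scene","side","wrist"):
    c=camera(n); np.savez(f"pics/{n}0.npz",**c); print(n,c["mtx"].tolist(),c["k1"],np.round(c["extrinsics"],3).tolist())
    if n!="wrist": cv2.imwrite(f"pics/{n}0.png",cv2.resize(c["img"][:,:,::-1],(768,576)))
E
```

```text
pics
{'time': 0.0, 'joints': array([ 5.67922578e+01,  1.48572797e+01,  8.80112882e+01, -6.29190049e-04,
        7.72335364e+01, -1.16185704e+01]), 'qvel': array([-0.03180763,  0.03628355,  0.02710181, -0.08144397, -0.01181102,
       -0.01380084]), 'joint_efforts': array([-1.12086607e-03, -4.37313938e+01, -2.83995813e+01,  7.16565270e-02,
        4.11963207e-02, -1.64587086e-04]), 'tcp_pos': array([0.20201615, 0.51092364, 0.19313486]), 'eef_rot': array([-1.79899864e+02, -1.99625106e-02,  1.58410950e+02]), 'force': array([-0.03408425, -0.07052962,  0.19627607]), 'torque': array([-0.01325815,  0.01542141, -0.03378147]), 'gripper_force': 0.0, 'grip_width': 1.001735677359071}
scene [[350.22045682169204, 0.0, 252.2078798111051], [0.0, 350.22045682169204, 187.33832591771596], [0.0, 0.0, 1.0]] -0.09016084876373343 [[-0.269, 0.74, -0.616, 1.124], [0.963, 0.206, -0.173, 0.051], [-0.001, -0.64, -0.769, 0.731], [0.0, 0.0, 0.0, 1.0]]
side [[369.8094840848305, 0.0, 249.26646758539295], [0.0, 369.8094840848305, 195.7251958665344], [0.0, 0.0, 1.0]] -0.04081414498610093 [[0.804, -0.332, 0.494, 0.106], [-0.595, -0.476, 0.648, -0.699], [0.02, -0.815, -0.58, 0.593], [0.0, 0.0, 0.0, 1.0]]
wrist [[335.2756544209803, 0.0, 259.1610079630656], [0.0, 335.2756544209803, 188.87069820385028], [0.0, 0.0, 1.0]] -0.03501721998469402 [[0.367, 0.888, 0.276, 0.124], [0.93, -0.35, -0.11, 0.542], [-0.001, 0.297, -0.955, 0.385], [0.0, 0.0, 0.0, 1.0]]
```

View pics/scene0.png

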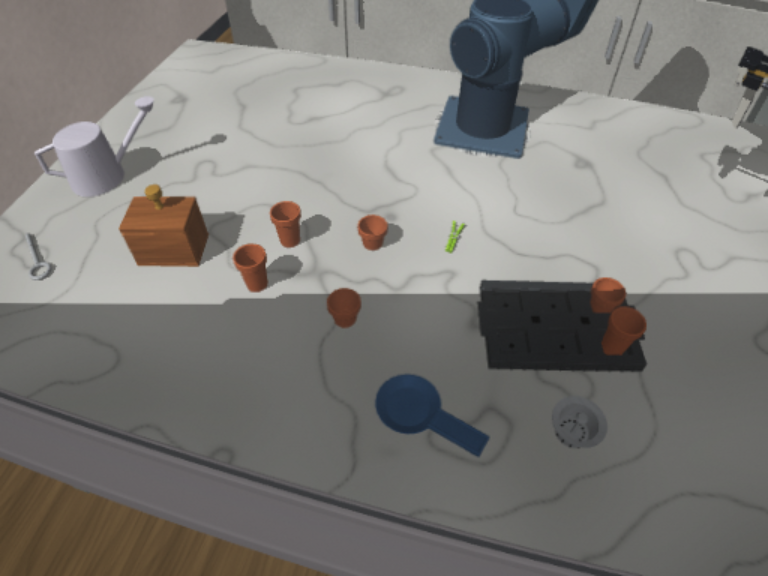

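View pics/side0.png

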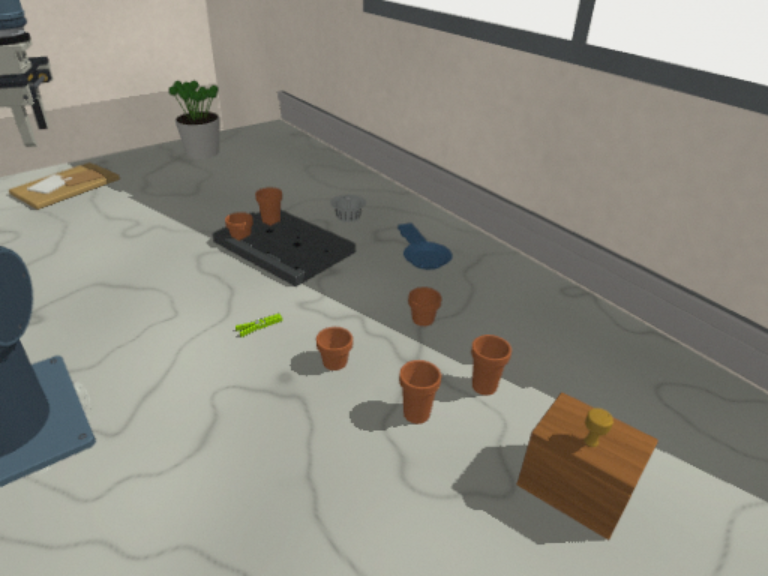

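Pots: tall in tray is in the far row (+y end) and short in the near row. Loose tall pots at (286,223) and (250,267), shorts at (372,232) and (344,307), caddy at (165,230), all in the scene view. Next I fit the rim circles.

```bash
cat > h.py <<'E'
import cv2,numpy as np
def ray(c,uv,z):
    """pixels -> world points on plane height z"""
    uv=np.atleast_2d(np.asarray(uv,float)); K=c["mtx"]
    d=(uv-[K[0,2],K[1,2]])/[K[0,0],K[1,1]]; s=d.copy()
    for _ in range(20): s=d/(1+float(c["k1"])*(s**2).sum(1,keepdims=True))
    E=c["extrinsics"]; w=np.c_[s,np.ones(len(s))]@E[:3,:3].T
    return (E[:3,3]+w*((z-E[2,3])/w[:,2])[:,None])[:,:2]
def proj(c,p):
    E=c["extrinsics"]; q=(np.asarray(p)-E[:3,3])@E[:3,:3]; s=q[:2]/q[2]
    s=s*(1+float(c["k1"])*(s@s)); return s*[c["mtx"][0,0],c["mtx"][1,1]]+c["mtx"][:2,2]
def blobs(c,amin=120):
    hsv=cv2.cvtColor(c["img"],cv2.COLOR_RGB2HSV)
    m=cv2.inRange(hsv,(3,130,50),(11,255,255))
    cs,_=cv2.findContours(m,cv2.RETR_EXTERNAL,cv2.CHAIN_APPROX_NONE)
    return [k[:,0] for k in cs if cv2.contourArea(k)>amin]
def circ(p,r=None):
    from scipy.optimize import least_squares as ls
    f=lambda x:np.hypot(*(p-x[:2]).T)-(x[2] if r is None else r)
    o=ls(f,[*p.mean(0),.028],loss="soft_l1",f_scale=.002); return o.x,np.std(f(o.x))
def rim(c,k,h):
    """fit rim circle at height h to the contour's upper part (far side of rim)"""
    ctr=k.mean(0); E=c["extrinsics"]; k=ctr+(k-ctr)*(1+.5/np.hypot(*(k-ctr).T).mean())
    g=ray(c,ctr,0)[0]; up=proj(c,[*g,.05])-proj(c,[*g,0]); up/=np.hypot(*up)
    a=(k-ctr)@up; s=(k-ctr)@np.array([-up[1],up[0]])
    lim=a[np.abs(s)>np.abs(s).max()-1].max()
    return circ(ray(c,k[a>=lim],h))
E
python3 - <<'E'
from h import *
for n in("scene","side"):
    c=dict(np.load(f"pics/{n}0.npz"))
    for k in blobs(c):
        print(n,k.mean(0).round(),np.ptp(k,axis=0),*[(h,np.round(1000*x),round(1000*e,1)) for h in(.05,.078) for x,e in[rim(c,k,h)]])
    g=c["img"].max(2); m=((g<75)&(np.ptp(c["img"],axis=2)<20)).astype('uint8')
    cs,_=cv2.findContours(cv2.morphologyEx(m,cv2.MORPH_CLOSE,np.ones((3,3))),0,1)
    for k in cs:
        if cv2.contourArea(k)>800:
            q=cv2.approxPolyDP(cv2.convexHull(k),4,True)[:,0]; print("dark",q.tolist(),ray(c,q,.022).round(3).tolist())
    print("caddy/peg etc",)
c=dict(np.load("pics/wrist0.npz"));cv2.imwrite("pics/wrist0.png",c["img"][:,:,::-1])
c=dict(np.load("pics/scene0.npz"))
print("caddy top px",ray(c,np.array([[122,225],[135,198],[200,197],[208,226]])/1.5,.099).round(3).tolist())
print("knob",ray(c,np.array([[152,190]])/1.5,.145).round(3), "peg",ray(c,np.array([[455,237]])/1.5,.005).round(3))
E
```

```text
scene [414. 220.] [29 31] (0.05, array([551., 310.,  29.]), np.float64(0.7)) (0.078, array([574., 299.,  28.]), np.float64(0.7))
scene [229. 204.] [21 24] (0.05, array([ 634., -147.,   26.]), np.float64(0.7)) (0.078, array([ 654., -139.,   25.]), np.float64(0.7))
scene [404. 196.] [22 22] (0.05, array([492., 279.,  27.]), np.float64(1.1)) (0.078, array([518., 269.,  26.]), np.float64(1.0))
scene [168. 177.] [21 30] (0.05, array([ 582., -339.,   28.]), np.float64(0.9)) (0.078, array([ 604., -323.,   27.]), np.float64(0.9))
scene [246. 153.] [18 21] (0.05, array([ 449., -150.,   25.]), np.float64(3.0)) (0.078, array([ 477., -142.,   24.]), np.float64(2.9))
scene [190. 148.] [19 29] (0.05, array([ 457., -322.,   27.]), np.float64(1.2)) (0.078, array([ 485., -307.,   26.]), np.float64(1.2))
dark [[414, 383], [394, 383], [228, 338], [0, 261]] [[0.932, 0.31], [0.941, 0.272], [0.94, -0.051], [0.933, -0.621]]
dark [[321, 188], [394, 189], [429, 223], [429, 245], [326, 245], [319, 218]] [[0.51, 0.067], [0.46, 0.257], [0.549, 0.346], [0.615, 0.343], [0.678, 0.104], [0.607, 0.076]]
dark [[398, 
[... 1027 characters left out ...]
[[0.054, 0.158], [0.06, -0.033], [0.032, -0.064], [-0.003, -0.073], [0.029, 0.162]]
dark [[0, 169], [11, 172], [19, 191], [14, 222], [2, 227]] [[0.069, 0.469], [0.093, 0.432], [0.095, 0.312], [0.061, 0.176], [0.034, 0.172]]
dark [[142, 155], [167, 142], [188, 140], [233, 160], [236, 168], [196, 190], [144, 162]] [[0.447, 0.307], [0.55, 0.343], [0.615, 0.316], [0.663, 0.12], [0.644, 0.076], [0.489, 0.043], [0.435, 0.263]]
dark [[511, 75], [243, 7], [243, 0], [396, 0], [511, 58]] [[2.427, 0.034], [2.431, 2.528], [2.715, 2.923], [4.402, 2.161], [2.821, 0.196]]
caddy/peg etc
caddy top px [[0.615, -0.562], [0.546, -0.579], [0.512, -0.46], [0.577, -0.41]]
knob [[ 0.562 -0.515]] peg [[0.396 0.001]]
```

View pics/wrist0.png

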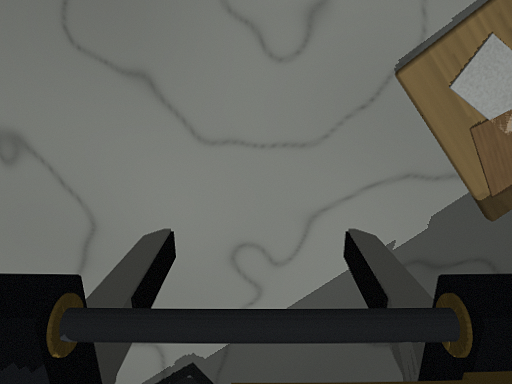

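Tall pots come out at (485,-307) and (603,-324), shorts at (448,-151) and (631,-150) (mm). The tray centre is near (556,206), yaw about 0.235 rad. The 84 mm spacing of the tray pots agrees. Next I move the wrist camera over the tray.

Request:
play_rows(rotation=[[0,0,0.028],[0,0,0.028],[0,0,0],[0,0,0],[0,0,0],[0,0,0],[0,0,0],[0,0,0]], translation=[[0,0,0],[-0.1,-0.014,0],[-0.2,-0.027,0],[-0.2,-0.027,0],[-0.2,-0.027,0],[-0.2,-0.027,0],[-0.2,-0.027,0],[-0.2,-0.027,0]], hand=[0.8,0.8,0.8,0.8,0.8,0.8,0.8,0.8])

```text
time: 0.95
tcp_pos: [0.4071, 0.3451, 0.1938]
eef_rot: [-180.0, -0.0, 148.3]
force: [0.6, 0.3, -0.1]
grip_width: 0.896
gripper_force: 0.0
```

Request:
play_rows(rotation=[[0,0,0],[0,0,0],[0,0,0],[0,0,0],[0,0,0],[0,0,0],[0,0,0],[0,0,0]], translation=[[-0.2,-0.027,0],[-0.2,-0.027,0],[-0.2,-0.027,0],[-0.2,-0.027,0],[-0.2,-0.027,0],[-0.2,-0.027,0],[-0.2,-0.027,0],[0,0,0]], hand=[0.8,0.8,0.8,0.8,0.8,0.8,0.8,0.8])

```text
time: 1.75
tcp_pos: [0.628, 0.163, 0.1926]
eef_rot: [-179.9, 0.1, 148.1]
force: [-0.9, 1.0, -0.5]
grip_width: 0.896
gripper_force: 0.0
```

```bash
python3 - <<'E'
from plant import *
from h import *
c=camera("wrist"); np.savez("pics/wrist1.npz",**c); cv2.imwrite("pics/wrist1.png",c["img"][:,:,::-1])
s=state();print(s["time"],s["tcp_pos"],s["eef_rot"],s["joints"])
R=np.array([[.972,-.233],[.233,.972]]);C=np.array([.556,.206])
for q in[(-84,-126),(84,-126),(84,126),(-84,126)]: print(proj(c,[*(C+R@np.array(q)/1000),.022]).round())
E
```

```text
1.8 [0.62590475 0.16501945 0.19264438] [-1.79936612e+02 -5.85807513e-02  1.48131502e+02] [ 4.92341664e+00  2.49970230e+01  7.34128002e+01 -1.58447080e-02
  8.16750534e+01 -5.32058122e+01]
[119. 115.]
[233. 218.]
[404.  54.]
[289. -83.]
```

View pics/wrist1.png

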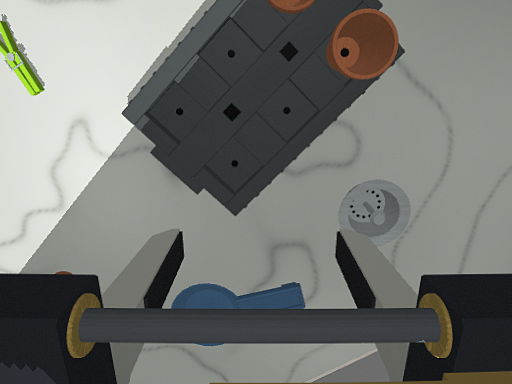

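The four pocket drain holes show at (231,54) near_middle, (180,111) near_right, (287,110) far_middle and (235,163) far_right. I cast them onto z = 4 mm.

```bash
python3 - <<'E'
from h import *
c=dict(np.load("pics/wrist1.npz")); g=c["img"].max(2).astype(float)
P=[]
for n,(u,v) in dict(nm=(231,54),nr=(180,111),fm=(287,110),fr=(235,163)).items():
    w=g[v-7:v+8,u-7:u+8]; d=np.clip(np.median(w)-12-w,0,None); yy,xx=np.mgrid[v-7:v+8,u-7:u+8]
    P.append(ray(c,[(d*xx).sum()/d.sum(),(d*yy).sum()/d.sum()],.004)[0]); print(n,(P[-1]*1000).round(1))
nm,nr,fm,fr=P
for a,b in((nm,nr),(fm,fr),(fm,nm),(fr,nr)): print(np.hypot(*(a-b))*1000,np.degrees(np.arctan2(*(a-b)[::-1])))
E
```

```text
nm [514.1 198.6]
nr [533.9 116.9]
fm [595.9 218.5]
fr [615.8 136.7]
84.08317295091038 103.6223808114789
84.18858691057467 103.65560328839162
84.20605974945087 13.665021549287127
84.25486330914828 13.59332188336259
```

Request:
play_rows(rotation=[[0,0,0],[0,0,0],[0,0,0],[0,0,0],[0,0,0],[0,0,0],[0,0,0],[0,0,0]], translation=[[-0.06,-0.08,0],[-0.11,-0.165,0],[-0.11,-0.165,0],[-0.11,-0.165,0],[-0.11,-0.165,0],[-0.11,-0.165,0],[-0.11,-0.165,0],[-0.11,-0.165,0]], hand=[0.8,0.8,0.8,0.8,0.8,0.8,0.8,0.8])

```text
time: 2.6
tcp_pos: [0.6356, -0.13, 0.194]
eef_rot: [180.0, -0.0, 148.4]
force: [0.2, 0.8, -1.0]
grip_width: 0.9
gripper_force: 0.0
```

Request:
play_rows(rotation=[[0,0,0],[0,0,0],[0,0,0],[0,0,0],[0,0,0],[0,0,0],[0,0,0],[0,0,0]], translation=[[-0.11,-0.165,0],[-0.11,-0.165,0],[-0.11,-0.165,0],[-0.11,-0.165,0],[-0.11,-0.165,0],[-0.11,-0.165,0],[0,0,0],[0,0,0]], hand=[0.8,0.8,0.8,0.8,0.8,0.8,0.8,0.8])

```text
time: 3.4
tcp_pos: [0.6443, -0.3674, 0.1931]
eef_rot: [179.9, -0.1, 148.3]
force: [0.2, 0.7, 0.1]
grip_width: 0.903
gripper_force: 0.0
```

```bash
cat >> h.py <<'E'
def look(c,h,amin=400):
    """rim circle centres (seen from above: the rim is the outermost ellipse)"""
    out=[]
    for k in blobs(c,amin):
        if k.min()<=0 or k[:,0].max()>=511: continue
        x,e=rim(c,k,h); out.append((k.mean(0).round(),np.round(1000*x,1),round(1000*e,1)))
    return out
def togo(s,p):
    """tool-frame shift from the measured TCP to p in units of 200 mm"""
    from scipy.spatial.transform import Rotation as T
    return (T.from_euler("xyz",s["eef_rot"],degrees=True).inv().apply(np.asarray(p)-s["tcp_pos"])/.2).round(3)
E
python3 - <<'E'
from plant import *
from h import *
c=camera("wrist"); np.savez("pics/wrist2.npz",**c); cv2.imwrite("pics/wrist2.png",c["img"][:,:,::-1])
s=state();print(s["time"],s["tcp_pos"],s["eef_rot"],s["joints"])
for h in(.05,.078): print(h,*look(c,h),sep="\n")
print(togo(s,[.485,-.307,.054]))
E
```

```text
3.45 [ 0.64464071 -0.36639405  0.1935581 ] [ 1.79943646e+02 -8.00724738e-02  1.48363403e+02] [-3.82313999e+01  3.54121172e+01  5.61954397e+01  4.68016205e-02
  8.84784584e+01 -9.65960412e+01]
0.05
(array([277., 114.]), array([ 606.4, -322.4,   29.8]), np.float64(0.3))
(array([450.,  40.]), array([ 633.1, -144.7,   27.3]), np.float64(0.3))
0.078
(array([277., 114.]), array([ 603.6, -322.5,   27.3]), np.float64(0.2))
(array([450.,  40.]), array([ 628.1, -159.6,   25. ]), np.float64(0.3))
[ 0.834 -0.167  0.699]
```

View pics/wrist2.png

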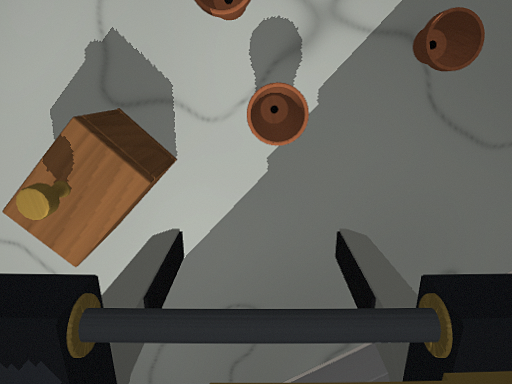

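Tall B measures (604,-322) from close by, rim radius 27 mm, clear of the caddy. I grasp it first.

Request:
play_rows(rotation=[[0,0,0],[0,0,0],[0,0,0],[0,0,0],[0,0,0],[0,0,0],[0,0,0],[0,0,0]], translation=[[0.145,0.04,0.1],[0.145,0.04,0.1],[0,0,0.05],[0,0,0.13],[0,0,0.15],[0,0,0.12],[0,0,0.048],[0,0,0]], hand=[0.8,0.8,0.8,0.8,0.8,0.8,0.8,0.8])

```text
time: 4.25
tcp_pos: [0.6036, -0.3223, 0.0533]
eef_rot: [180.0, -0.1, 148.4]
force: [-0.3, 0.8, 0.5]
grip_width: 0.901
gripper_force: 0.0
```

Request:
play_rows(rotation=[[0,0,0],[0,0,0],[0,0,0],[0,0,0],[0,0,0],[0,0,0]], translation=[[0,0,0],[0,0,0],[0,0,0],[0,0,0],[0,0,0],[0,0,0]], hand=[-0.2,-0.2,-0.2,-0.2,-0.2,-0.2])

```text
time: 4.85
tcp_pos: [0.6038, -0.324, 0.0546]
eef_rot: [-180.0, 0.0, 148.3]
force: [0.3, -0.6, -0.2]
grip_width: 0.436
gripper_force: 0.0
```

```bash
python3 - <<'E'
from plant import *
from h import *
a=camera("side"); b=camera("wrist"); s=state(); print(s["grip_width"],s["gripper_force"],s["tcp_pos"])
x=cv2.resize(a["img"][150:320,200:400],(400,340)); y=cv2.resize(b["img"],(400,300))
y=cv2.copyMakeBorder(y,0,40,0,0,cv2.BORDER_CONSTANT)
cv2.imwrite("pics/m3.png",np.hstack([x,y])[:,:,::-1])
E
```

```text
0.40824861197103596 0.0 [ 0.60367771 -0.32393526  0.05438739]
```

View pics/m3.png

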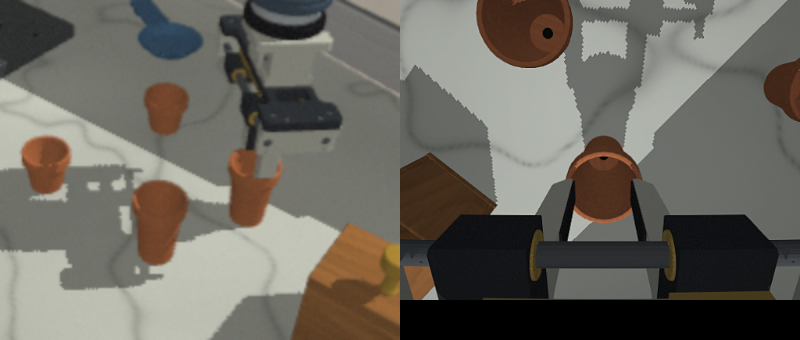

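```bash
python3 - <<'E'
from plant import *
from h import *
b=camera("wrist");a=camera("side");np.savez("pics/w4.npz",**b);np.savez("pics/s4.npz",**a)
cv2.imwrite("pics/m4.png",np.hstack([cv2.resize(b["img"][160:320,180:330],(450,480)),cv2.resize(a["img"][195:275,295:350],(330,480))])[:,:,::-1])
s=state()
for z in(.054,.074):
  for w in(.019,.028): print(z,w,[proj(b,[*(s["tcp_pos"][:2]+d*w*np.array([.524,.851])),z]).round() for d in(-1,1)])
E
```

```text
0.054 0.019 [array([228., 226.]), array([289., 226.])]
0.054 0.028 [array([214., 226.]), array([304., 226.])]
0.074 0.019 [array([225., 240.]), array([292., 240.])]
0.074 0.028 [array([209., 240.]), array([308., 240.])]
```

View pics/m4.png

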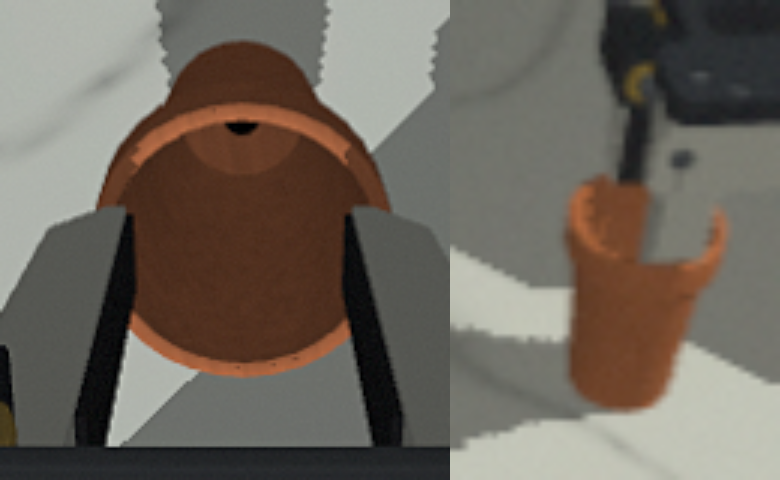

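The finger pads seem to overlap the rim (pad tips at wrist pixels 224 and 295, rim at 209 and 308), yet no force is reported. I test with a little more closing.

Request:
play_rows(rotation=[[0,0,0],[0,0,0],[0,0,0]], translation=[[0,0,0],[0,0,0],[0,0,0]], hand=[-0.4,-0.4,-0.4])

```text
time: 5.35
tcp_pos: [0.6037, -0.3239, 0.0543]
eef_rot: [-180.0, -0.0, 148.3]
force: [-0.6, -0.1, 0.6]
grip_width: 0.303
gripper_force: 0.0
```

```bash
python3 - <<'E'
from h import *
a=dict(np.load("pics/s4.npz"));T=np.array([.6037,-.3239]);d=np.array([.524,.851])
pr=lambda p,z:((proj(a,[*p,z])-[295,195])*6+[450,0]).round()
for z in(.054,.066,.078,.09): print(z,"near tip in/out",pr(T-d*.019,z),pr(T-d*.031,z),"far",pr(T+d*.019,z))
v=a["extrinsics"][:2,3]-T;v/=np.hypot(*v)
print("rim near view edge",pr(T+v*.028,.078),pr(T+v*.024,.078),"back",pr(T-v*.028,.078),"L/R",pr(T+.028*np.array([-v[1],v[0]]),.078),pr(T-.028*np.array([-v[1],v[0]]),.078),"base",pr(T,0))
E
```

```text
0.054 near tip in/out [649. 302.] [658. 326.] far [623. 232.]
0.066 near tip in/out [654. 277.] [663. 301.] far [627. 207.]
0.078 near tip in/out [659. 252.] [668. 275.] far [632. 182.]
0.09 near tip in/out [664. 226.] [673. 249.] far [636. 156.]
rim near view edge [636. 267.] [637. 259.] back [654. 168.] L/R [724. 232.] [567. 200.] base [615. 373.]
```

```bash
python3 - <<'E'
from h import *
a=dict(np.load("pics/side0.npz"));T=np.array([.202,.511]);y=np.radians(158.4);d=np.array([np.sin(y),-np.cos(y)])
for z in(.193,.205,.217): print(z,[ (proj(a,[*(T+s*d*.047),z])*1).round(1) for s in(-1,1)])
cv2.imwrite("pics/m5.png",cv2.resize(a["img"][20:120,0:80],(480,600),interpolation=cv2.INTER_NEAREST)[:,:,::-1])
w=dict(np.load("pics/wrist2.npz"));T=np.array([.6446,-.3664]);d=np.array([.524,.851])
for z in(.193,.205,.217): print(z,[ (proj(w,[*(T+s*d*.042),z])*1).round(1) for s in(-1,1)])
E
```

```text
0.193 [array([ 23.8, 105.4]), array([30.8, 93.9])]
0.205 [array([ 22.4, 101.3]), array([29.6, 90. ])]
0.217 [array([21. , 97.2]), array([28.4, 86.1])]
0.193 [array([192.5, 225.5]), array([327.8, 225.4])]
0.205 [array([188.7, 233.7]), array([331.8, 233.6])]
0.217 [array([184.3, 242.9]), array([336.3, 242.7])]
```

View pics/m5.png

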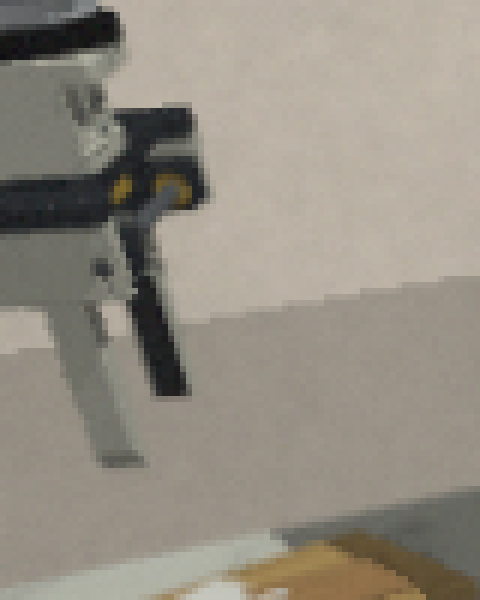

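The side view shows the fingertips about 24 mm higher than the reported TCP: tip at row 97.5, which matches z = 0.217 rather than 0.193. The wrist view agrees. So the fingers closed above the rim, and from now on I subtract 24 mm from z. I open and go lower.

Request:
play_rows(rotation=[[0,0,0],[0,0,0],[0,0,0],[0,0,0],[0,0,0],[0,0,0],[0,0,0],[0,0,0]], translation=[[0,0,-0.05],[0,0,0],[0,0,0],[0,0,0],[0,0,0],[0,0,0],[0,0,0],[0,0,0]], hand=[-0.4,0.8,0.8,0.8,0.8,0.8,0.8,0.8])

```text
time: 6.15
tcp_pos: [0.6037, -0.3239, 0.0642]
eef_rot: [-180.0, -0.0, 148.3]
force: [0.5, 0.8, -0.1]
grip_width: 0.853
gripper_force: 0.0
```

Request:
play_rows(rotation=[[0,0,0],[0,0,0],[0,0,0],[0,0,0],[0,0,0],[0,0,0],[0,0,0],[0,0,0]], translation=[[0,0,0.08],[0,0,0.085],[0,0,0],[0,0,0],[0,0,0],[0,0,0],[0,0,0],[0,0,0]], hand=[0.8,0.8,0.8,-0.2,-0.2,-0.2,-0.2,-0.2])

```text
time: 6.95
tcp_pos: [0.6042, -0.3242, 0.0322]
eef_rot: [-180.0, 0.1, 148.3]
force: [-0.1, 0.6, 1.4]
grip_width: 0.595
gripper_force: 30.0
```

Request:
play_rows(rotation=[[0,0,0],[0,0,0],[0,0,0],[0,0,0],[0,0,0],[0,0,0],[0,0,0],[0,0,0]], translation=[[0,0,-0.1],[0,0,-0.2],[0,0,-0.2],[0.05,0.075,0],[0.1,0.155,0],[0.1,0.155,0],[0.1,0.155,0],[0.1,0.155,0]], hand=[-0.2,-0.2,-0.2,-0.2,-0.2,-0.2,-0.2,-0.2])

```text
time: 7.75
tcp_pos: [0.5992, -0.1563, 0.1304]
eef_rot: [-180.0, -0.1, 148.3]
force: [0.7, 0.3, -1.7]
grip_width: 0.593
gripper_force: 30.0
```

Request:
play_rows(rotation=[[0,0,0],[0,0,0],[0,0,0],[0,0,0],[0,0,0],[0,0,0],[0,0,0],[0,0,0]], translation=[[0.11,0.172,0],[0.11,0.172,0],[0.11,0.172,0],[0.11,0.172,0],[0.11,0.172,0],[0.11,0.172,0],[0.11,0.172,0],[0.11,0.172,0]], hand=[-0.2,-0.2,-0.2,-0.2,-0.2,-0.2,-0.2,-0.2])

```text
time: 8.55
tcp_pos: [0.5936, 0.1702, 0.1305]
eef_rot: [-180.0, -0.1, 148.3]
force: [0.2, -0.9, -1.3]
grip_width: 0.597
gripper_force: 30.0
```

Request:
play_rows(rotation=[[0,0,0],[0,0,0],[0,0,0],[0,0,0]], translation=[[0.08,0.13,0],[0.05,0.086,0],[0,0,0],[0,0,0]], hand=[-0.2,-0.2,-0.2,-0.2])

```text
time: 8.95
tcp_pos: [0.5945, 0.2189, 0.1305]
eef_rot: [-179.9, -0.0, 148.4]
force: [-0.2, 0.0, -1.0]
grip_width: 0.593
gripper_force: 30.0
```

```bash
python3 - <<'E'
from plant import *
from h import *
s=state();print(s["time"],s["tcp_pos"],s["eef_rot"],s["grip_width"],s["gripper_force"]);print(togo(s,[.5959,.2185,.037]))
c=camera("wrist")
for h in (.182,.082,.05): print(h,*look(c,h),sep="\n")
E
```

```text
8.95 [0.59446584 0.21889402 0.13048364] [-1.79921919e+02 -4.78552634e-02  1.48412657e+02] 0.592520666312363 29.999679224565625
[-0.008  0.003  0.467]
0.182
(array([259., 249.]), array([590.5, 221.8,  26.8]), np.float64(0.2))
(array([342., 120.]), array([553.8, 284.7,  16.2]), np.float64(0.1))
0.082
(array([259., 249.]), array([638.4, 192.2,  45.9]), np.float64(0.3))
(array([342., 120.]), array([575.5, 300.2,  27.8]), np.float64(0.2))
0.05
(array([259., 249.]), array([653.7, 182.8,  52. ]), np.float64(0.4))
(array([342., 120.]), array([582.4, 305.2,  31.5]), np.float64(0.3))
```

Request:
play_rows(rotation=[[0,0,0],[0,0,0],[0,0,0],[0,0,0],[0,0,0],[0,0,0],[0,0,0],[0,0,0]], translation=[[-0.012,0.002,0.08],[0,0,0.12],[0,0,0.1],[0,0,0.06],[0,0,0.04],[0,0,0.04],[0,0,0.025],[0,0,0]], hand=[-0.2,-0.2,-0.2,-0.2,-0.2,-0.2,-0.2,-0.2])

```text
time: 9.8
tcp_pos: [0.5974, 0.2177, 0.038]
eef_rot: [-180.0, -0.0, 148.3]
force: [-0.6, 0.3, -1.1]
grip_width: 0.593
gripper_force: 30.0
```

Request:
play_rows(rotation=[[0,0,0],[0,0,0],[0,0,0],[0,0,0],[0,0,0],[0,0,0],[0,0,0],[0,0,0]], translation=[[0,0,0.007],[0,0,0],[0,0,0],[0,0,0],[0,0,0],[0,0,-0.05],[0,0,-0.15],[0,0,-0.2]], hand=[-0.2,0.45,0.45,0.45,0.45,0.45,0.45,0.45])

```text
time: 10.6
tcp_pos: [0.5961, 0.2175, 0.1164]
eef_rot: [-179.8, -0.2, 148.3]
force: [0.5, -0.6, 0.7]
grip_width: 0.727
gripper_force: 0.0
```

```bash
python3 - <<'E'
from plant import *
from h import *
c=camera("wrist");s=state();print(s["time"],s["tcp_pos"],s["eef_rot"],s["grip_width"])
for h in(.082,): print(h,*look(c,h),sep="\n")
E
```

```text
10.65 [0.60091017 0.21848453 0.12567234] [179.63792949   0.40815221 148.34142195] 0.723850841408943
0.082
(array([262., 202.]), array([597.1, 219.5,  27.5]), np.float64(0.2))
(array([348., 119.]), array([575.6, 300.2,  27.7]), np.float64(0.3))
```

Tall B sits at (597,219), within 2 mm of far_middle. Next is tall A.

Request:
play_rows(rotation=[[0,0,0],[0,0,0],[0,0,0],[0,0,0],[0,0,0],[0,0,0],[0,0,0],[0,0,0]], translation=[[-0.03,-0.09,-0.1],[-0.065,-0.18,-0.05],[-0.065,-0.18,0],[-0.065,-0.18,0],[-0.065,-0.18,0],[-0.065,-0.18,0],[-0.065,-0.18,0],[-0.065,-0.18,0]], hand=[0.7,0.7,0.7,0.7,0.7,0.7,0.7,0.7])

```text
time: 11.45
tcp_pos: [0.5382, -0.0645, 0.1479]
eef_rot: [180.0, 0.1, 148.3]
force: [0.2, -1.5, -0.3]
grip_width: 0.852
gripper_force: 0.0
```

Request:
play_rows(rotation=[[0,0,0],[0,0,0],[0,0,0],[0,0,0],[0,0,0],[0,0,0],[0,0,0],[0,0,0]], translation=[[-0.065,-0.18,0],[-0.065,-0.18,0],[-0.065,-0.18,0],[-0.065,-0.18,0],[-0.065,-0.18,0],[-0.065,-0.18,0],[-0.03,-0.09,0],[0,0,0]], hand=[0.7,0.7,0.7,0.7,0.7,0.7,0.7,0.7])

```text
time: 12.25
tcp_pos: [0.4866, -0.3086, 0.1473]
eef_rot: [-180.0, 0.1, 148.1]
force: [0.1, 1.2, 0.5]
grip_width: 0.848
gripper_force: 0.0
```

```bash
python3 - <<'E'
from plant import *
from h import *
c=camera("wrist");s=state();print(s["time"],s["tcp_pos"],s["eef_rot"],s["grip_width"])
for h in(.05,.078): print(h,*look(c,h),sep="\n")
print(togo(s,[.485,-.307,.032]))
E
```

```text
12.3 [ 0.48684427 -0.3066516   0.14715059] [1.79969404e+02 3.26543508e-03 1.48205266e+02] 0.853379204310321
0.05
(array([261., 185.]), array([ 492.5, -309.8,   30.2]), np.float64(0.3))
(array([398.,  42.]), array([ 449.2, -148.9,   27.6]), np.float64(0.3))
0.078
(array([261., 185.]), array([ 485. , -305.3,   27.3]), np.float64(0.3))
(array([398.,  42.]), array([ 445.9, -160.1,   24.9]), np.float64(0.2))
[ 0.007 -0.007  0.576]
```

Request:
play_rows(rotation=[[0,0,0],[0,0,0],[0,0,0],[0,0,0],[0,0,0],[0,0,0],[0,0,0],[0,0,0]], translation=[[0.01,-0.003,0.1],[0,0,0.16],[0,0,0.16],[0,0,0.1],[0,0,0.056],[0,0,0],[0,0,0],[0,0,0]], hand=[0.7,0.7,0.7,0.7,0.7,0.7,-0.2,-0.2])

```text
time: 13.1
tcp_pos: [0.4861, -0.3061, 0.0332]
eef_rot: [-180.0, 0.1, 148.4]
force: [0.1, -0.2, -0.4]
grip_width: 0.727
gripper_force: 0.0
```

Request:
play_rows(rotation=[[0,0,0],[0,0,0],[0,0,0]], translation=[[0,0,0],[0,0,0],[0,0,0]], hand=[-0.2,-0.2,-0.2])

```text
time: 13.4
tcp_pos: [0.4857, -0.3062, 0.0329]
eef_rot: [-180.0, 0.1, 148.3]
force: [-0.3, 1.1, 6.3]
grip_width: 0.605
gripper_force: 30.0
```

Request:
play_rows(rotation=[[0,0,0],[0,0,0],[0,0,0],[0,0,0],[0,0,0],[0,0,0],[0,0,0],[0,0,0]], translation=[[0,0,-0.1],[0,0,-0.2],[0,0,-0.2],[0.02,0.08,0],[0.045,0.165,0],[0.045,0.165,0],[0.045,0.165,0],[0.045,0.165,0]], hand=[-0.2,-0.2,-0.2,-0.2,-0.2,-0.2,-0.2,-0.2])

```text
time: 14.2
tcp_pos: [0.5282, -0.1569, 0.1308]
eef_rot: [180.0, -0.1, 148.3]
force: [0.1, -0.3, -0.3]
grip_width: 0.599
gripper_force: 30.0
```

Request:
play_rows(rotation=[[0,0,0],[0,0,0],[0,0,0],[0,0,0],[0,0,0],[0,0,0],[0,0,0],[0,0,0]], translation=[[0.045,0.165,0],[0.045,0.165,0],[0.045,0.165,0],[0.045,0.165,0],[0.045,0.165,0],[0.045,0.165,0],[0.045,0.165,0],[0.045,0.165,0]], hand=[-0.2,-0.2,-0.2,-0.2,-0.2,-0.2,-0.2,-0.2])

```text
time: 15.0
tcp_pos: [0.6054, 0.1055, 0.1306]
eef_rot: [-179.9, -0.1, 148.3]
force: [0.6, -1.0, -1.0]
grip_width: 0.602
gripper_force: 30.0
```

Request:
play_rows(rotation=[[0,0,0],[0,0,0],[0,0,0],[0,0,0]], translation=[[0.045,0.165,0],[0,0,0],[0,0,0],[0,0,0]], hand=[-0.2,-0.2,-0.2,-0.2])

```text
time: 15.4
tcp_pos: [0.6149, 0.1359, 0.131]
eef_rot: [-179.9, -0.1, 148.3]
force: [0.4, 0.6, -1.4]
grip_width: 0.601
gripper_force: 30.0
```

```bash
python3 - <<'E'
from plant import *
from h import *
s=state();print(s["time"],s["tcp_pos"],s["eef_rot"],s["grip_width"],s["gripper_force"]);print(togo(s,[.6158,.1367,.037]))
c=camera("wrist")
z=s["tcp_pos"][2]-.033+.078
for h in (z,.082): print(h,*look(c,h),sep="\n")
E
```

```text
15.4 [0.6149357  0.13588405 0.13100171] [-1.79927288e+02 -5.68308530e-02  1.48314943e+02] 0.6008180050320667 29.9996539670974
[-0.002  0.006  0.47 ]
0.17600170689104638
(array([259., 249.]), array([614.2, 136.7,  27.6]), np.float64(0.2))
(array([345., 119.]), array([576.1, 204.2,  16.9]), np.float64(0.2))
0.082
(array([259., 249.]), array([659.3, 108.8,  45.3]), np.float64(0.3))
(array([345., 119.]), array([596.7, 219.7,  27.7]), np.float64(0.3))
```

Request:
play_rows(rotation=[[0,0,0],[0,0,0],[0,0,0],[0,0,0],[0,0,0],[0,0,0],[0,0,0],[0,0,0]], translation=[[-0.006,0.005,0.08],[0,0,0.12],[0,0,0.1],[0,0,0.06],[0,0,0.04],[0,0,0.04],[0,0,0.025],[0,0,0.005]], hand=[-0.2,-0.2,-0.2,-0.2,-0.2,-0.2,-0.2,-0.2])

```text
time: 16.25
tcp_pos: [0.6172, 0.1367, 0.0375]
eef_rot: [-180.0, -0.0, 148.3]
force: [0.4, 0.0, -1.0]
grip_width: 0.603
gripper_force: 30.0
```

Request:
play_rows(rotation=[[0,0,0]], translation=[[0,0,0]], hand=[-0.2])

```text
time: 16.35
tcp_pos: [0.6175, 0.1369, 0.0381]
eef_rot: [180.0, 0.0, 148.3]
force: [0.2, -0.1, -0.9]
grip_width: 0.603
gripper_force: 30.0
```

Request:
play_rows(rotation=[[0,0,0],[0,0,0],[0,0,0],[0,0,0],[0,0,0],[0,0,0],[0,0,0],[0,0,0]], translation=[[0,0,0.005],[0,0,0],[0,0,0],[0,0,0],[0,0,0],[0,0,-0.05],[0,0,-0.15],[0,0,-0.2]], hand=[-0.2,0.45,0.45,0.45,0.45,0.45,0.45,0.45])

```text
time: 17.15
tcp_pos: [0.6157, 0.1367, 0.1162]
eef_rot: [-179.9, -0.2, 148.3]
force: [-0.2, -0.3, 0.1]
grip_width: 0.725
gripper_force: 0.0
```

Request:
play_rows(rotation=[[0,0,0],[0,0,0],[0,0,0],[0,0,0],[0,0,0],[0,0,0],[0,0,0],[0,0,0]], translation=[[0,0,-0.1],[-0.06,-0.09,0],[-0.13,-0.18,0],[-0.13,-0.18,0],[-0.13,-0.18,0],[-0.13,-0.18,0],[-0.13,-0.18,0],[-0.1,-0.18,0]], hand=[0.7,0.7,0.7,0.7,0.7,0.7,0.7,0.7])

```text
time: 17.95
tcp_pos: [0.6327, -0.1497, 0.1377]
eef_rot: [180.0, 0.1, 148.3]
force: [-0.5, -0.6, 0.8]
grip_width: 0.85
gripper_force: 0.0
```

Request:
play_rows(rotation=[[0,0,0],[0,0,0]], translation=[[0,0,0],[0,0,0]], hand=[0.7,0.7])

```text
time: 18.15
tcp_pos: [0.6321, -0.1485, 0.1372]
eef_rot: [180.0, 0.0, 148.2]
force: [0.2, 1.0, -0.8]
grip_width: 0.858
gripper_force: 0.0
```

```bash
python3 - <<'E'
from plant import *
from h import *
c=camera("wrist");d=camera("scene");s=state();print(s["time"],s["tcp_pos"],s["eef_rot"],s["grip_width"])
print(*look(c,.05),sep="\n"); print("scene",*look(d,.082,100),sep="\n")
print(togo(s,[.632,-.147,.005]))
E
```

```text
18.25 [ 0.63223964 -0.14642133  0.1371612 ] [ 1.79970784e+02 -4.19179168e-03  1.48361103e+02] 0.8478541386806571
(array([263., 183.]), array([ 633.5, -145. ,   27.3]), np.float64(0.3))
scene
(array([380., 220.]), array([598. , 217.8,  26.9]), np.float64(0.8))
(array([345., 219.]), array([617.6, 136. ,  27.1]), np.float64(0.8))
(array([229., 204.]), array([ 657.3, -137.7,   24.6]), np.float64(0.7))
(array([410., 210.]), array([520.6, 267.4,  25.7]), np.float64(1.0))
[-0.001 -0.003  0.661]
```

Request:
play_rows(rotation=[[0,0,0],[0,0,0],[0,0,0],[0,0,0],[0,0,0],[0,0,0],[0,0,0],[0,0,0]], translation=[[0,0.006,0.1],[0,0,0.2],[0,0,0.16],[0,0,0.12],[0,0,0.06],[0,0,0.02],[0,0,0],[0,0,0]], hand=[0.7,0.7,0.7,0.7,0.7,0.7,0.7,-0.2])

```text
time: 19.05
tcp_pos: [0.6341, -0.1465, 0.0063]
eef_rot: [180.0, 0.1, 148.4]
force: [0.4, -0.5, -0.5]
grip_width: 0.805
gripper_force: 0.0
```

Request:
play_rows(rotation=[[0,0,0],[0,0,0],[0,0,0],[0,0,0]], translation=[[0,0,0],[0,0,0],[0,0,0],[0,0,0]], hand=[-0.2,-0.2,-0.2,-0.2])

```text
time: 19.45
tcp_pos: [0.6334, -0.1467, 0.0057]
eef_rot: [180.0, 0.1, 148.3]
force: [-0.7, 0.8, 4.6]
grip_width: 0.589
gripper_force: 30.0
```

Request:
play_rows(rotation=[[0,0,0],[0,0,0],[0,0,0],[0,0,0],[0,0,0],[0,0,0],[0,0,0],[0,0,0]], translation=[[0,0,-0.1],[0,0,-0.2],[0,0,-0.2],[0.06,0.05,0],[0.15,0.123,0],[0.15,0.123,0],[0.15,0.123,0],[0.15,0.123,0]], hand=[-0.2,-0.2,-0.2,-0.2,-0.2,-0.2,-0.2,-0.2])

```text
time: 20.25
tcp_pos: [0.5758, 0.0168, 0.1037]
eef_rot: [-180.0, -0.1, 148.3]
force: [0.4, -0.1, -1.0]
grip_width: 0.592
gripper_force: 30.0
```

Request:
play_rows(rotation=[[0,0,0],[0,0,0],[0,0,0],[0,0,0],[0,0,0],[0,0,0],[0,0,0],[0,0,0]], translation=[[0.15,0.123,0],[0.15,0.123,0],[0.15,0.123,0],[0.15,0.123,0],[0.15,0.123,0],[0,0,0],[0,0,0],[0,0,0]], hand=[-0.2,-0.2,-0.2,-0.2,-0.2,-0.2,-0.2,-0.2])

```text
time: 21.05
tcp_pos: [0.5143, 0.1979, 0.1043]
eef_rot: [-180.0, -0.0, 148.3]
force: [0.3, -0.4, -1.4]
grip_width: 0.591
gripper_force: 30.0
```

```bash
python3 - <<'E'
from plant import *
from h import *
s=state();print(s["time"],s["tcp_pos"],s["eef_rot"],s["grip_width"],s["gripper_force"])
c=camera("wrist");z=s["tcp_pos"][2]-.0057+.05
for h in (z,.054): print(h,*look(c,h),sep="\n")
print(togo(s,[.5141,.1986,.0095]))
E
```

```text
21.05 [0.51430584 0.19786668 0.10429332] [-1.79953493e+02 -9.32487095e-03  1.48315622e+02] 0.5912780778923998 29.999605743214488
0.14859332009968826
(array([262., 357.]), array([562.7, 170.5,  19. ]), np.float64(0.2))
(array([291., 256.]), array([497. , 215.5,  50.2]), np.float64(6.6))
(array([422., 201.]), array([534.7, 282.3,  18.9]), np.float64(0.2))
(array([342., 117.]), array([474.3, 265.5,  16.9]), np.float64(0.1))
0.054
(array([262., 357.]), array([639.5, 124.4,  31.3]), np.float64(0.3))
(array([291., 256.]), array([533.5, 197.5,  81.1]), np.float64(10.8))
(array([422., 201.]), array([593.5, 308.1,  31. ]), np.float64(0.3))
(array([342., 117.]), array([494.2, 280.5,  27.8]), np.float64(0.2))
[0.003 0.003 0.474]
```

Request:
play_rows(rotation=[[0,0,0],[0,0,0],[0,0,0],[0,0,0],[0,0,0],[0,0,0],[0,0,0],[0,0,0]], translation=[[0,0.002,0.08],[0,0,0.12],[0,0,0.1],[0,0,0.06],[0,0,0.04],[0,0,0.04],[0,0,0.03],[0,0,0.003]], hand=[-0.2,-0.2,-0.2,-0.2,-0.2,-0.2,-0.2,-0.2])

```text
time: 21.9
tcp_pos: [0.5146, 0.1989, 0.0099]
eef_rot: [-180.0, -0.0, 148.3]
force: [-0.1, 1.0, -0.6]
grip_width: 0.59
gripper_force: 30.0
```

Request:
play_rows(rotation=[[0,0,0]], translation=[[0,0,0]], hand=[-0.2])

```text
time: 22.0
tcp_pos: [0.5148, 0.199, 0.0104]
eef_rot: [180.0, 0.0, 148.3]
force: [0.1, 0.6, -1.1]
grip_width: 0.594
gripper_force: 30.0
```

Request:
play_rows(rotation=[[0,0,0],[0,0,0],[0,0,0],[0,0,0],[0,0,0],[0,0,0],[0,0,0],[0,0,0]], translation=[[0,0,0.004],[0,0,0],[0,0,0],[0,0,0],[0,0,0],[0,0,-0.05],[0,0,-0.2],[0,0,-0.24]], hand=[-0.2,0.45,0.45,0.45,0.45,0.45,0.45,0.45])

```text
time: 22.8
tcp_pos: [0.5129, 0.1986, 0.1073]
eef_rot: [-179.8, -0.2, 148.3]
force: [1.4, -0.2, -0.4]
grip_width: 0.724
gripper_force: 0.0
```

Request:
play_rows(rotation=[[0,0,0],[0,0,0],[0,0,0],[0,0,0],[0,0,0],[0,0,0],[0,0,0],[0,0,0]], translation=[[0,0,-0.15],[-0.03,-0.08,0],[-0.067,-0.175,0],[-0.067,-0.175,0],[-0.067,-0.175,0],[-0.067,-0.175,0],[-0.067,-0.175,0],[-0.067,-0.175,0]], hand=[0.7,0.7,0.7,0.7,0.7,0.7,0.7,0.7])

```text
time: 23.6
tcp_pos: [0.4691, -0.0401, 0.1383]
eef_rot: [180.0, 0.1, 148.3]
force: [0.4, -0.6, -0.3]
grip_width: 0.852
gripper_force: 0.0
```

Request:
play_rows(rotation=[[0,0,0],[0,0,0],[0,0,0],[0,0,0],[0,0,0]], translation=[[-0.067,-0.175,0],[-0.067,-0.175,0],[-0.067,-0.175,0],[0,0,0],[0,0,0]], hand=[0.7,0.7,0.7,0.7,0.7])

```text
time: 24.1
tcp_pos: [0.4484, -0.1498, 0.1379]
eef_rot: [180.0, 0.0, 148.2]
force: [-0.1, 0.7, -1.0]
grip_width: 0.853
gripper_force: 0.0
```

```bash
python3 - <<'E'
from plant import *
from h import *
c=camera("wrist");s=state();print(s["time"],s["tcp_pos"],s["eef_rot"],s["grip_width"])
print(*look(c,.05),sep="\n")
print(togo(s,[.449,-.150,.005]))
E
```

```text
24.15 [ 0.44849207 -0.14888214  0.13775831] [1.79971722e+02 4.26612596e-03 1.48280163e+02] 0.851634818242368
(array([260., 183.]), array([ 449.3, -148.7,   27.5]), np.float64(0.3))
[-0.005 -0.004  0.664]
```

Request:
play_rows(rotation=[[0,0,0],[0,0,0],[0,0,0],[0,0,0],[0,0,0],[0,0,0],[0,0,0],[0,0,0]], translation=[[0,0,0.1],[0,0,0.2],[0,0,0.16],[0,0,0.12],[0,0,0.06],[0,0,0.022],[0,0,0],[0,0,0]], hand=[0.7,0.7,0.7,0.7,0.7,0.7,0.7,-0.2])

```text
time: 24.95
tcp_pos: [0.4493, -0.1489, 0.0058]
eef_rot: [180.0, 0.1, 148.4]
force: [1.1, -0.5, 0.4]
grip_width: 0.798
gripper_force: 0.0
```

Request:
play_rows(rotation=[[0,0,0],[0,0,0],[0,0,0],[0,0,0]], translation=[[0,0,0],[0,0,0],[0,0,0],[0,0,0]], hand=[-0.2,-0.2,-0.2,-0.2])

```text
time: 25.35
tcp_pos: [0.4491, -0.1495, 0.0056]
eef_rot: [180.0, 0.1, 148.3]
force: [-0.6, 0.3, 5.6]
grip_width: 0.594
gripper_force: 30.0
```

Request:
play_rows(rotation=[[0,0,0],[0,0,0],[0,0,0],[0,0,0],[0,0,0],[0,0,0],[0,0,0],[0,0,0]], translation=[[0,0,-0.1],[0,0,-0.2],[0,0,-0.2],[0.018,0.076,0],[0.04,0.16,0],[0.04,0.16,0],[0.04,0.16,0],[0.04,0.16,0]], hand=[-0.2,-0.2,-0.2,-0.2,-0.2,-0.2,-0.2,-0.2])

```text
time: 26.15
tcp_pos: [0.4933, -0.0076, 0.1048]
eef_rot: [-180.0, -0.0, 148.3]
force: [0.3, -0.2, -0.6]
grip_width: 0.598
gripper_force: 30.0
```

Request:
play_rows(rotation=[[0,0,0],[0,0,0],[0,0,0],[0,0,0],[0,0,0],[0,0,0],[0,0,0]], translation=[[0.04,0.16,0],[0.04,0.16,0],[0.04,0.16,0],[0.04,0.16,0],[0,0,0],[0,0,0],[0,0,0]], hand=[-0.2,-0.2,-0.2,-0.2,-0.2,-0.2,-0.2])

```text
time: 26.85
tcp_pos: [0.5328, 0.1162, 0.1046]
eef_rot: [-179.9, -0.0, 148.3]
force: [0.3, 1.0, -0.1]
grip_width: 0.599
gripper_force: 30.0
```

```bash
python3 - <<'E'
from plant import *
from h import *
s=state();print(s["time"],s["tcp_pos"],s["eef_rot"],s["grip_width"],s["gripper_force"])
c=camera("wrist")
print(*look(c,.054),sep="\n")
print(togo(s,[.5339,.1169,.0097]))
E
```

```text
26.85 [0.53283828 0.11621866 0.10464464] [-1.79945134e+02 -3.05754889e-02  1.48309882e+02] 0.599425598964854 29.999658004380763
(array([349., 247.]), array([631.3,  59.2, 103.3]), np.float64(2.9))
(array([268., 260.]), array([576.4,  93.9,  51.1]), np.float64(6.6))
(array([424., 203.]), array([614.9, 227.7,  31.1]), np.float64(0.3))
(array([344., 118.]), array([514.3, 199.7,  27.8]), np.float64(0.2))
[-0.003  0.006  0.475]
```

Short B is placed at (514,200), centred in near_middle. I lower short A into near_right.

Request:
play_rows(rotation=[[0,0,0],[0,0,0],[0,0,0],[0,0,0],[0,0,0],[0,0,0],[0,0,0],[0,0,0]], translation=[[-0.003,0.004,0.08],[0,0,0.12],[0,0,0.1],[0,0,0.06],[0,0,0.04],[0,0,0.04],[0,0,0.03],[0,0,0.005]], hand=[-0.2,-0.2,-0.2,-0.2,-0.2,-0.2,-0.2,-0.2])

```text
time: 27.7
tcp_pos: [0.5342, 0.1173, 0.0097]
eef_rot: [-180.0, -0.0, 148.3]
force: [-0.0, -0.5, 1.9]
grip_width: 0.597
gripper_force: 30.0
```

Request:
play_rows(rotation=[[0,0,0],[0,0,0]], translation=[[0,0,0],[0,0,0.003]], hand=[-0.2,-0.2])

```text
time: 27.9
tcp_pos: [0.5348, 0.1176, 0.0099]
eef_rot: [180.0, 0.1, 148.3]
force: [0.4, -0.2, -0.5]
grip_width: 0.599
gripper_force: 30.0
```

Request:
play_rows(rotation=[[0,0,0],[0,0,0],[0,0,0],[0,0,0],[0,0,0],[0,0,0],[0,0,0],[0,0,0]], translation=[[0,0,0],[0,0,0],[0,0,0],[0,0,0],[0,0,-0.05],[0,0,-0.2],[0,0,-0.24],[0,0,-0.24]], hand=[0.45,0.45,0.45,0.45,0.45,0.45,0.45,0.45])

```text
time: 28.7
tcp_pos: [0.5338, 0.1175, 0.1574]
eef_rot: [-180.0, -0.0, 148.3]
force: [1.1, -1.0, -0.5]
grip_width: 0.723
gripper_force: 0.0
```

Request:
play_rows(rotation=[[0,0,0],[0,0,0],[0,0,0],[0,0,0],[0,0,0],[0,0,0],[0,0,0]], translation=[[0,0,-0.2],[-0.08,0.08,-0.1],[-0.15,0.1,0],[-0.15,0.1,0],[-0.05,0.03,0],[0,0,0],[0,0,0]], hand=[0.45,0.45,0.45,0.45,0.45,0.45,0.45])

```text
time: 29.4
tcp_pos: [0.6394, 0.1251, 0.2154]
eef_rot: [-180.0, -0.0, 148.3]
force: [-0.4, 0.3, -0.5]
grip_width: 0.726
gripper_force: 0.0
```

```bash
python3 - <<'E'
from plant import *
from h import *
c=camera("wrist");d=camera("scene");s=state();print(s["time"],s["tcp_pos"],s["eef_rot"])
for h in(.054,.082): print(h,*look(c,h),"scene",*look(d,h,100),sep="\n")
cv2.imwrite("pics/end.png",np.hstack([c["img"],cv2.resize(d["img"][150:294,300:396],(256,384))])[:,:,::-1])
E
```

```text
29.5 [0.63906141 0.12521289 0.21579543] [-1.79992159e+02 -1.66106600e-02  1.48340657e+02]
0.054
(array([258., 145.]), array([620.4, 135.6,  30.6]), np.float64(0.3))
(array([199.,  83.]), array([535. , 118. ,  27.9]), np.float64(0.3))
(array([321.,  82.]), array([599.5, 223.8,  30.3]), np.float64(0.3))
scene
(array([410., 210.]), array([494.8, 276.9,  27. ]), np.float64(1.0))
(array([377., 210.]), array([517.1, 197.4,  27.5]), np.float64(1.7))
(array([343., 209.]), array([535.4, 115.8,  27.2]), np.float64(0.8))
0.082
(array([258., 145.]), array([616.3, 138.3,  28.1]), np.float64(0.3))
(array([199.,  83.]), array([537.7, 122. ,  25.7]), np.float64(0.3))
(array([321.,  82.]), array([597. , 219.5,  27.9]), np.float64(0.2))
scene
(array([410., 210.]), array([520.9, 267.5,  25.9]), np.float64(1.0))
(array([377., 210.]), array([542.2, 191.4,  26.4]), np.float64(1.6))
(array([343., 209.]), array([559.8, 113.1,  26.1]), np.float64(0.8))
```

View pics/end.png

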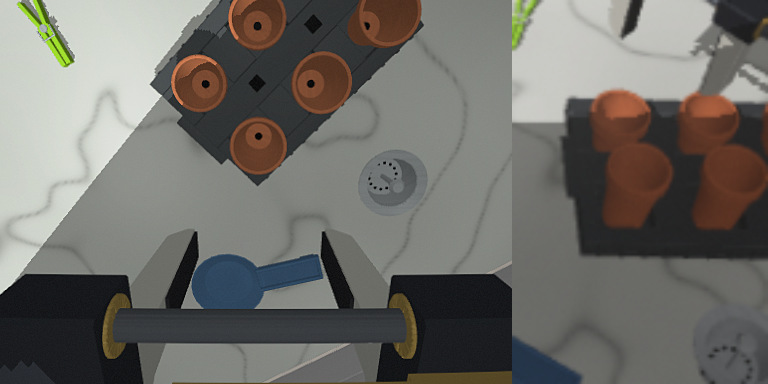

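All pots stand upright in their pockets, with rim centres within 2 mm of the pocket centres and rim heights as expected. The gripper is clear, so I hand in.

```bash
python3 -c "
from plant import *
print(sign_off())"
```

```text
the job is handed in; nothing more can be done
None
```

I placed all four loose pots, the tall ones in the far row and the short ones in the near row, and handed the job in at about 29.5 s of the 72 s. In the last camera check all four stood upright within about 2 mm of their pocket centres, but the hand-in returned no verdict.

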